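Hook the bushing plate under the drill jig's stud and seat it on the dowel

TASK

A clamp strap lies ready in the nest of the drill jig: fit the jig's bushing plate over it. Tip the plate with its round-hole end up, pass its oblong eye over the stud so that the nose tucks under the stud's wide head and meets the shank, lay the plate down past the other end of the head, and draw it back until its hole drops over the locating pin and it lies flat on both seats, its nose still caught under the head; then let go. Stud and pin stand where the last user clamped them, so feel for them; do not force anything (never press the plate on the jig with more than about 3 kg), and leave the strap in its nest and the other things on the bench where they are.

Things in the scene. Friction and masses are not known exactly. Their poses are not given: they have to be found in the camera images.
- plate: the loose bushing plate, bright steel bar 164 x 44 x 6 mm, 0.29 to 0.47 kg, lying flat on the bench, lug up. Origin on its underside; x runs from the nose (eye end, x -88 mm) to the tail (round-hole end, x +76), y across (-22 to +22), z up. Dark drill bushes at x -22 and +30 stand 1.2 mm proud. Fitted, its underside is 28 mm above the bench, all axes parallel to the jig's
- plate_lug (a point): centre of the grip lug, plate frame (4, 0, 21) mm; axes as the plate's. The lug is an upright steel tab near the plate's middle, 26 mm long in x (-9 to +17), 12 mm thick in y (grasp it across this), 30 mm high (z 6 to 36)
- plate_eye (a point): centre of the oblong eye on the plate's underside, plate frame (-60, 0, 0) mm. The eye goes right through: 39 mm long in x (-79.5 to -40.5), 18 mm wide in y (-9 to +9)
- plate_nose (a point): middle of the eye's nose-side edge on the plate's underside, plate frame (-79.5, 0, 0) mm: this edge goes under the head and meets the shank. Beyond it the nose bar is 8.5 mm wide (to x -88). Tipped 22 to 28 degrees, the bar fits in under the head while the rest of the eye is above it; with this edge on the shank, the eye's other edge clears the head by about 2 mm as the plate is laid down
- plate_hole (a point): centre of the round pin hole (11.6 mm across, right through) on the plate's underside, plate frame (60, 0, 0) mm
- jig: the drill jig, fixed: dark steel base 184 x 74 x 12 mm, a bright block at each end. The blocks' flat tops, 28 mm above the bench, are the plate's seats (x -98 to -36 and x +44 to +82 mm, 70 wide); between them is the nest with the strap. Origin on the bench below the strap's nest; x runs from stud to pin and points away from the robot within 18 degrees; z up
- stud_slot (a point): middle of the stud's T-slot, jig frame (-62, 0, 28) mm, at seat height. The stud stands upright, clamped up to 4.5 mm either side of this point along the jig's x (not measured). Shank round, 12 mm across. Flat hammer head 60 mm long in x (round ends), 14 wide in y, 4 thick, its underside 12 mm above the seat; a level plate cannot pass it, the eye being shorter
- pin_slot (a point): middle of the locating pin's slot, jig frame (60, 0, 28) mm, at seat height. The upright pin, 10 mm across, its top bevelled to 8.6 mm, stands 8 mm above the seat, clamped up to 6 mm either side of this point along the jig's x (not measured). The fitted plate's hole is over it. From the nose-on-shank position the plate always has to come back (to -x) to reach it
- strap: the clamp strap, the work piece, 76 x 27 x 14 mm, loose in the jig's nest, its top 26 mm above the bench, 2 mm below the fitted plate; origin at its underside
- sleeve: a taper sleeve, 142 x 42 x 36 mm, lying on the bench; bystander
- mill: a shell end mill, 39 mm across and 46 mm high, standing on the bench; bystander
- half_bit: a half-round bit, 76 x 26 x 20 mm, lying on the bench; bystander
- key: a hexagon key, 37 x 108 x 7 mm, lying on the bench; bystander
There are look-alikes about, which are no part of the job. What is shaped like the strap but orange or yellow is not meant.

How it is judged (in metres and radians):
On the way:
1. the plate is tipped tail up with the stud through its eye and its nose under the stud's head (x of plate_nose in the frame of jig between -0.082 and -0.055 m and y of plate_nose in the frame of jig between -0.008 and 0.008 m and z of plate_nose in the frame of jig between 0.02 and 0.037 m and angle between plate's own z axis and vertical above 0.12 rad and z of plate_hole in the frame of jig above 0.045 m), for 0.1 s.
At the end, for the whole second after the job is handed in: the plate lies flat on both seats (within 1.5 degrees and 2 mm), at rest, as it can only with its hole over the pin (hole within 8 mm along and 3 mm across of the middle of the pin's slot) and its eye round the stud, nose under the head; the strap is in the nest (within 6 mm of its start) (x of plate_hole in the frame of jig between 0.052 and 0.068 m and y of plate_hole in the frame of jig between -0.003 and 0.003 m and z of plate in the frame of jig between 0.026 and 0.0295 m and angle between plate's own z axis and vertical below 0.025 rad and x of plate_eye in the frame of jig between -0.068 and -0.052 m and y of plate_eye in the frame of jig between -0.008 and 0.008 m and linear speed of plate below 0.01 m/s and distance of strap from where it was at the start of the episode below 0.006 m and angle between strap's own z axis and vertical below 0.05 rad); the robot touches nothing.
It fails at once if the plate is pressed on the jig or its stud with more than 30 N (contact force between plate and jig above 30 N).
It fails at once if the taper sleeve is moved by more than 20 mm (distance of sleeve from where it was at the start of the episode above 0.02 m).
It fails at once if the shell end mill is moved by more than 20 mm (distance of mill from where it was at the start of the episode above 0.02 m).
It fails at once if the half-round bit is moved by more than 20 mm (distance of half_bit from where it was at the start of the episode above 0.02 m).
It fails at once if the hexagon key is moved by more than 20 mm (distance of key from where it was at the start of the episode above 0.02 m).
It also fails if it takes over 64 s, if anything falls off the work surface, if the arm or the gripper's body presses on something with over 40 N, if the wrist force passes 120 N, or if a joint passes its speed limit or range.

ROBOT

A 6-joint arm with a two-finger parallel gripper is mounted at the origin on a cart in front of the work surface, level with it; the furniture and walls round the work are solid. World frame = base frame: x ahead of the robot, y to its left, z up, the work surface at z = 0. Lengths are in m, angles in degrees, forces in N, time in s.
With the tool pointing down it reaches from about 0.3 to 0.875 m from the base axis. Payload 6.4 kg.
Tool frame: the origin (TCP) lies on the mounting face of the last link; the fingertips stand 173 mm ahead of it and the grasp point (between the pads) lies 155 mm ahead of it; z points along the fingers, y is the line along which they close (so a half turn about z gives the same grasp; the last joint's range is limited). The gripper opens to 85 mm and grips with 20 to 120 N. Pads are 22 mm wide; open, the fingers measure 114 mm over their backs; the gripper's body (76 mm by 85 mm) begins 54 mm behind the grasp point. The pads swing forward as they close: fully open they stand 13 mm farther back than shut.
Start: joints at [53.096, 10.359, 92.074, -0, 77.567, -11.82], TCP at [0.244, 0.521, 0.405] pointing down, gripper open.
Joint ranges: [-171.53, 171.53], [-51.25, 118.39], [17.06, 147.69], [-65.23, 245.23], [0, 150.52], [-178.68, 178.68]. Speed limits (degrees/s): [147.25, 147.25, 172.46, 180, 180, 180].

INTERFACE

Orientations are given as a 3x3 rotation matrix whose columns are the frame's x, y, z axes.
In Python, from rig import bot gives the robot as it stands.
- The arm moves only by the tool send_rows, never from a script. Its argument "deltas" is text: rows parted by semicolons, each of 7 numbers parted by spaces: the turn, a rotation vector about the world's x, y, z in degrees, then the shift along the world's x, y, z in cm, then the gripper command: -1 is fully open, 1 is shut, values between are in proportion. In form: wx wy wz tx ty tz grip; .... A call has 1 to 12 rows; each row is the pose to reach, as a shift and turn from the pose commanded when the call began; what a row does not reach only later rows make up. A row lasts 1/12 s, in which the tool goes at most 41.7 mm and 7.16 degrees, less where a joint would pass 70% of its speed; a pose out of reach is approached as far as the arm can. A call with a gripper value outside its range is refused whole. The fingers move at their own pace and stop on an object; the grip force is fixed at half the most. Time passes only in rows, so rows that repeat a pose let the fingers close. It gives the time, the measured TCP pose, the force, the opening and the grip force at its end, in the units of the state.
- bot.sense(): the state, without advancing time (a new reading comes with each control period).
- bot.read_camera(name): name is "side" or "top" or "wrist"; returns a dict with "img" (400x640x3 uint8, red, green, blue), "fovy" (degrees; the focal length in pixels is half the picture's height over the tangent of half this angle, whatever the lens; pixels are square), "cx", "cy" (the principal point, pixels), "dist_coeffs" ([k1, k2, p1, p2, k3] as OpenCV has them; the pictures are not rectified), "R" (3x3) and "t" (3): a world point X has camera coordinates R X + t; the wrist camera has in their place "mount" (4x4, takes a point from camera to tool coordinates, whose origin is the TCP and whose axes are the flange's). Camera axes: x right, y down, z forward; pixel columns grow to the right and rows downward; lengths in m; the calibration is good to about 2 mm. A picture is of the moment at which its call begins: read the wrist's pose just before it. There is no depth.
- bot.sign_off(): hands the job in; it is judged then, once.
The state is a dict: "clock": time; "q": joint angles; "joint_vel": joint speeds; "effort": joint torques, N m; "ee_pos": TCP position; "tool_rot": TCP orientation; "force": force on the tool from outside, world axes, zero at the start; "ft_torque": the same for the moment, N m; "opening": finger opening in m; "gripper_force": force on a finger pad.
Only numpy, scipy, OpenCV 4.12 (cv2) and the standard library are available. Lean on these libraries where they do the work, as an engineer would, in place of code of your own. Each camera call takes 0.05 s, during which the arm holds its last target. There are 200 camera calls.

## Working session

There is one attempt and no reset: what is moved stays moved. The work goes in short steps, Python scripts to look and compute and a tool call to move; the robot and the scene stay as the last step left them, time stands still between calls to the robot, and variables do not carry over. Pictures are saved under pics/ and viewed, at most 10 in all, crops included, and the job is handed in when it is done.

Besides the shell and the picture viewer there is one more tool, called after "Request:" by a JSON object that holds its "fn" and its "kwargs", one argument or row to a line. send_rows: Moves the arm, as the interface text tells. Its arguments: {"type":"object","properties":{"deltas":{"type":"string"}},"required":["deltas"]}

```bash
ls; mkdir -p pics; python3 - <<'E'
from rig import bot
import cv2,pickle
s=bot.sense();print(s)
d={}
for n in("side","top","wrist"):
    c=bot.read_camera(n);d[n]=c;cv2.imwrite(f"pics/{n}0.png",c["img"][:,:,::-1])
    print(n,{k:v for k,v in c.items() if k!="img"})
pickle.dump((s,d),open("v0.pkl","wb"))
E
```

```text
pics
{'clock': 0.0, 'q': array([ 5.30968882e+01,  1.04027131e+01,  9.21299716e+01,  1.58896593e-03,
        7.75663950e+01, -1.18214800e+01]), 'joint_vel': array([-0.02192682, -0.02602652, -0.00772072,  0.13417236, -0.06467531,
       -0.03675911]), 'effort': array([-1.61327494e-03, -4.44878304e+01, -3.51324928e+01, -6.11023552e-04,
        9.18926817e-03, -3.69052501e-06]), 'ee_pos': array([0.24359454, 0.52058906, 0.40379005]), 'tool_rot': array([[-9.05702001e-01,  4.23913624e-01, -1.06001848e-03],
       [ 4.23914779e-01,  9.05701051e-01, -1.36655015e-03],
       [ 3.80760625e-04, -1.68704471e-03, -9.99998504e-01]]), 'force': array([0.87699174, 0.37300097, 0.36760682]), 'ft_torque': array([-0.00956417, -0.02226507, -0.03935226]), 'gripper_force': 0.0, 'opening': 0.08533147787317882}
side {'fovy': 42.36845841995984, 'cx': 314.83211501947807, 'cy': 203.78014925235908, 'dist_coeffs': array([-0.05261963,  0.        ,  0.        ,  0.        ,  0.        ]), 'R': array([[-0.98716403, -0.15894709,  0.01558859],
       [-0.089162  ,  0.46749887, -0.87948562],
       [ 0.13250403, -0.86958
[... 264 characters left out ...]
2888, -0.99971473, -0.00162572],
       [-0.9910635 ,  0.0238361 , -0.13124397],
       [ 0.13124528, -0.00151621, -0.99134877]]), 't': array([0.09733086, 0.49320163, 0.97945396])}
wrist {'fovy': 70.88994286248735, 'cx': 321.1149647440826, 'cy': 196.72258433390422, 'dist_coeffs': array([0.01581118, 0.        , 0.        , 0.        , 0.        ]), 'mount': array([[-3.28772417e-04, -9.49389619e-01, -3.14100690e-01,
         8.07252010e-02],
       [ 9.99999944e-01, -2.92238207e-04, -1.63401355e-04,
         1.90198159e-04],
       [ 6.33393281e-05, -3.14100726e-01,  9.49389662e-01,
         3.12969996e-02],
       [ 0.00000000e+00,  0.00000000e+00,  0.00000000e+00,
         1.00000000e+00]])}
```

View pics/top0.png

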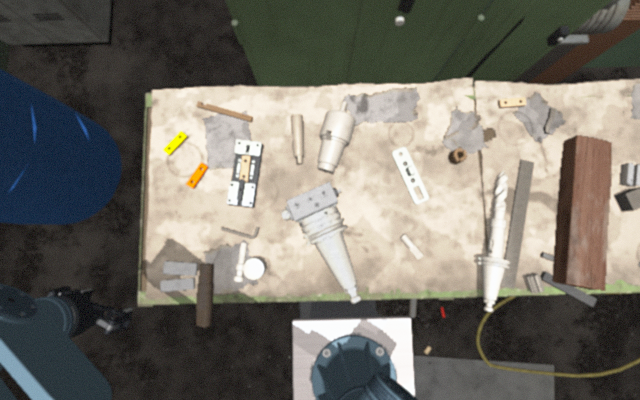

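View pics/side0.png

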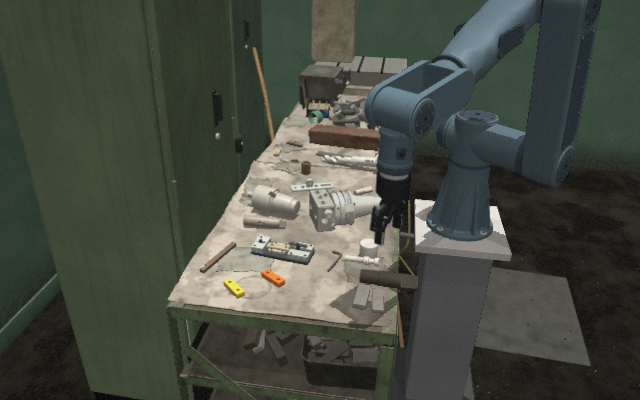

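The top view shows the jig at about (245,173) and the plate at about (410,175); the side view shows the jig at (283,248) and the plate at (312,186). Next I enlarge both.

```bash
python3 - <<'E'
import cv2,numpy as np
t=cv2.imread("pics/top0.png");s=cv2.imread("pics/side0.png")
a=cv2.resize(t[130:220,215:275],(400,600),interpolation=cv2.INTER_CUBIC)
b=cv2.resize(t[135:225,380:440],(400,600),interpolation=cv2.INTER_CUBIC)
cv2.imwrite("pics/c1.png",np.hstack([a,b]))
a=cv2.resize(s[225:270,245:325],(800,450//1),interpolation=cv2.INTER_CUBIC)[:300+150]
b=cv2.resize(s[172:200,280:340],(321,150),interpolation=cv2.INTER_CUBIC)
b=np.hstack([b,np.zeros((150,479,3),np.uint8)])
cv2.imwrite("pics/c2.png",np.vstack([a,b]))
E
```

```text
(no output)
```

View pics/c1.png

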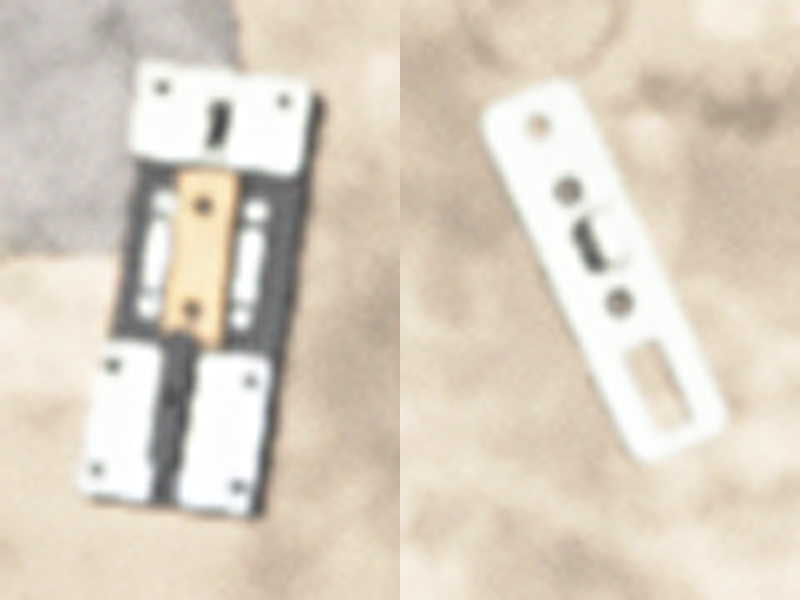

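The plate's hole is at crop (538,125) and its eye at (658,385), so the nose faces the robot. The jig's pin block is at the top and its stud block at the bottom.

```bash
cat > h.py <<'E'
import numpy as np,cv2,pickle
from scipy.spatial.transform import Rotation as Ro
def K(c):
    f=c["img"].shape[0]/2/np.tan(np.radians(c["fovy"]/2))
    return np.array([[f,0,c["cx"]],[0,f,c["cy"]],[0,0,1]])
def ext(c,s=None):
    if "R" in c: return np.array(c["R"]),np.array(c["t"])
    T=np.eye(4);T[:3,:3]=s["tool_rot"];T[:3,3]=s["ee_pos"]
    W=np.linalg.inv(T@c["mount"]);return W[:3,:3],W[:3,3]
def ray(c,p,s=None):
    R,t=ext(c,s)
    u=cv2.undistortPoints(np.array(p,float).reshape(-1,1,2),K(c),c["dist_coeffs"]).reshape(-1,2)
    d=np.c_[u,np.ones(len(u))]@R
    return -R.T@t,d/np.linalg.norm(d,axis=1)[:,None]
def onz(c,p,z,s=None):
    o,d=ray(c,p,s);return o+d*((z-o[2])/d[:,2])[:,None]
def proj(c,X,s=None):
    R,t=ext(c,s);return cv2.projectPoints(np.array(X,float).reshape(-1,1,3),cv2.Rodrigues(R)[0],t,K(c),c["dist_coeffs"])[0].reshape(-1,2)
def tri(rs):
    A=0;b=0
    for o,d in rs:
        P=np.eye(3)-np.outer(d,d);A=A+P;b=b+P@o
    return np.linalg.solve(A,b)
E
python3 - <<'E'
from h import *
s,d=pickle.load(open("v0.pkl","rb"))
c=d["top"];f=6.6667
cr=lambda P,x0,y0:(np.array(P)+.5)/f-.5+[x0,y0]
h,e=onz(c,cr([[138,125],[258,385]],380,135),.006)
print("plate hole,eye",h,e,np.linalg.norm(h-e),np.degrees(np.arctan2(*(h-e)[[1,0]])))
J=onz(c,cr([[162,88],[285,101],[112,365],[96,469],[250,380],[238,486],[140,63],[312,83]],215,130),.028)
print(J)
for k in [(J[0]+J[1])/2-(J[3]+J[5])/2,(J[0]-J[1])]: print(np.linalg.norm(k),np.degrees(np.arctan2(k[1],k[0])))
print((J[0]+J[1]+J[3]+J[5])/4)
E
```

```text
plate hole,eye [ 0.59841131 -0.1536434   0.006     ] [ 0.48615417 -0.19792355  0.006     ] 0.12067475393282341 21.52689822709091
[[0.63417773 0.29827325 0.028     ]
 [0.62734129 0.24696183 0.028     ]
 [0.51787108 0.31837593 0.028     ]
 [0.47506327 0.3246558  0.028     ]
 [0.5102776  0.26164535 0.028     ]
 [0.46670279 0.26659478 0.028     ]
 [0.64512782 0.30751677 0.028     ]
 [0.63476218 0.23567911 0.028     ]]
0.16152351385528269 -8.189184949242978
0.05176484129893266 82.4109345128255
[0.55082127 0.28412141 0.028     ]
```

View pics/c2.png

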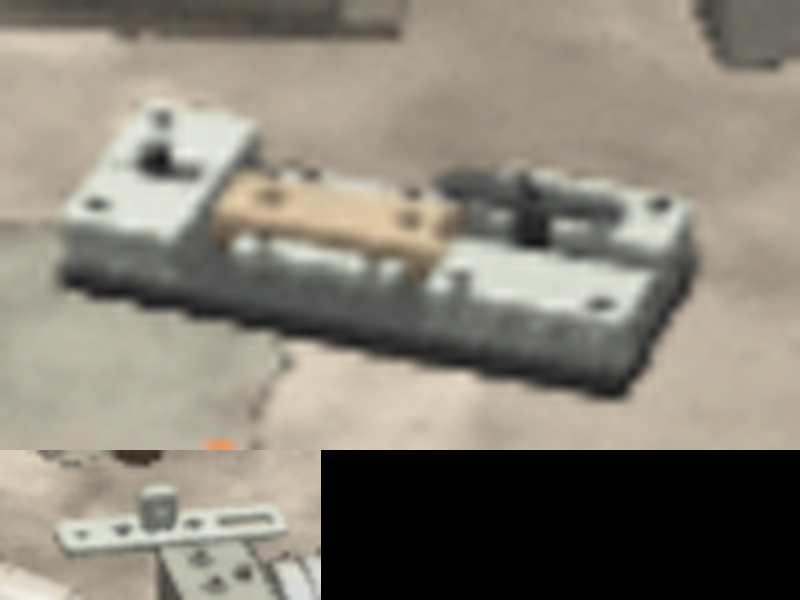

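Side crop: the stud with its hammer head stands at the right block, crop (530,205), and the pin at about (158,155). The jig's yaw is about -8° and the plate's about +21.5°. I'll look at the jig closely with the wrist camera.

Request:
{"fn": "send_rows", "kwargs": {
  "deltas": "0 0 17 31 -24 -8 -1;0 0 17 31 -24 -8 -1;0 0 17 31 -24 -8 -1;0 0 17 31 -24 -8 -1;0 0 17 31 -24 -8 -1;0 0 17 31 -24 -8 -1;0 0 17 31 -24 -8 -1;0 0 17 31 -24 -8 -1;0 0 17 31 -24 -8 -1;0 0 17 31 -24 -8 -1;0 0 17 31 -24 -8 -1;0 0 17 31 -24 -8 -1"
}}

```text
clock: 1.15
ee_pos: [0.5547, 0.2792, 0.3235]
tool_rot: [[-0.99, 0.144, -0.002], [0.144, 0.99, -0.0], [0.002, -0.001, -1.0]]
force: [-0.3, 0.4, -0.4]
opening: 0.0853
gripper_force: 0.0
```

```bash
cat > shot.py <<'E'
import sys
from rig import bot
from h import *
s=bot.sense();c=bot.read_camera("wrist");n=sys.argv[1]
pickle.dump((s,c),open(n+".pkl","wb"));cv2.imwrite(f"pics/{n}.png",c["img"][:,:,::-1])
print(s["clock"],s["ee_pos"],s["tool_rot"].round(4).tolist(),s["force"].round(2),s["joint_vel"].round(1))
E
python3 shot.py j1
```

```text
1.15 [0.55472754 0.27918436 0.32350694] [[-0.9896, 0.144, -0.002], [0.144, 0.9896, -0.0004], [0.0019, -0.0007, -1.0]] [-0.29  0.43 -0.39] [ 2.8 -1.6  1.1  0.5  0.4  0.5]
```

Still settling slightly; this picture serves as view 1. Then a second position, toward the plate.

```bash
python3 - <<'E'
import cv2
i=cv2.imread("pics/j1.png");cv2.imwrite("pics/j1c.png",cv2.resize(i[80:320,170:490],(800,600),interpolation=cv2.INTER_CUBIC))
E
```

```text
(no output)
```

View pics/j1c.png

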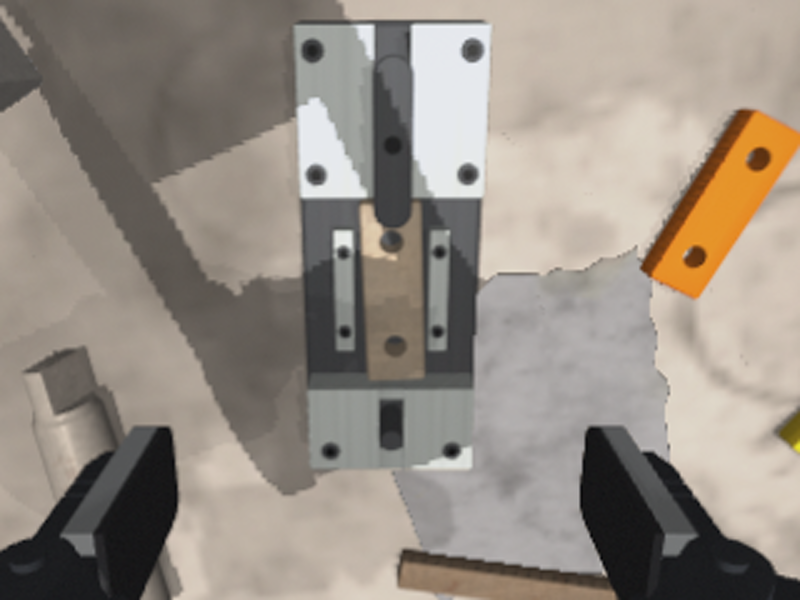

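Request:
{"fn": "send_rows", "kwargs": {
  "deltas": "0 0 0 -6 -6 0 -1;0 0 0 -6 -6 0 -1;0 0 0 -6 -6 0 -1;0 0 0 -6 -6 0 -1;0 0 0 -6 -6 0 -1;0 0 0 -6 -6 0 -1"
}}

```text
clock: 1.7
ee_pos: [0.4944, 0.222, 0.326]
tool_rot: [[-0.99, 0.139, 0.003], [0.139, 0.99, 0.001], [-0.003, 0.001, -1.0]]
force: [0.9, 0.8, -0.1]
opening: 0.0854
gripper_force: 0.0
```

```bash
python3 shot.py j2; python3 - <<'E'
import cv2
i=cv2.imread("pics/j2.png");cv2.imwrite("pics/j2c.png",cv2.resize(i[40:340,120:520],(800,600),interpolation=cv2.INTER_CUBIC))
E
```

```text
1.7 [0.49435144 0.22198104 0.3259561 ] [[-0.9903, 0.1392, 0.0029], [0.1393, 0.9903, 0.0009], [-0.0027, 0.0013, -1.0]] [ 0.87  0.84 -0.14] [-0.2  0.8 -0.7 -0.   0.1 -0.1]
```

View pics/j2c.png

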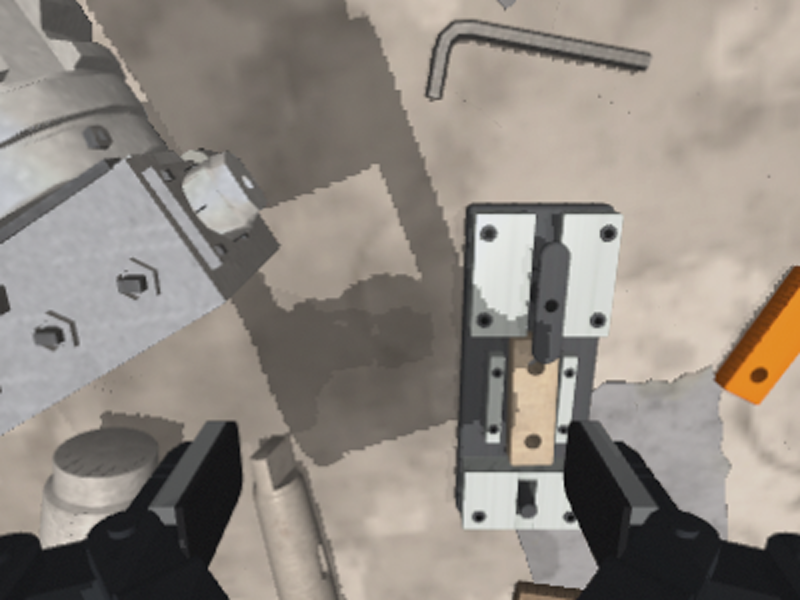

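View 1 (2.5x, offset 170,80): stud mark (393,145), seat screws (312,50),(472,50),(316,174),(467,174),(330,452),(452,451), pin about (391,438). View 2 (2x, offset 120,40): stud (551,305), screws (488,232),(608,233),(484,320),(598,320),(479,517),(570,517), pin about (528,508).

```bash
python3 - <<'E'
from h import *
s1,c1=pickle.load(open("j1.pkl","rb"));s2,c2=pickle.load(open("j2.pkl","rb"))
A=[[312,50],[472,50],[316,174],[467,174],[330,452],[452,451],[393,145],[391,438],[391,240],[395,345]]
B=[[488,232],[608,233],[484,320],[598,320],[479,517],[570,517],[551,305],[528,508],[536,367],[532,441]]
A=(np.array(A)+.5)/2.5-.5+[170,80];B=(np.array(B)+.5)/2-.5+[120,40]
o1,d1=ray(c1,A,s1);o2,d2=ray(c2,B,s2)
X=np.array([tri([(o1,a),(o2,b)]) for a,b in zip(d1,d2)]);print(X.round(4))
for c,s,P in((c1,s1,A),(c2,s2,B)):
    Z=onz(c,P,.028,s); l=(Z[0]+Z[1])/2;m=(Z[2]+Z[3])/2;h=(Z[4]+Z[5])/2
    print("yaws",[np.degrees(np.arctan2(v[1],v[0])).round(2) for v in(h-l,m-l,h-m,Z[0]-Z[1],Z[2]-Z[3],Z[4]-Z[5])])
    print("lens",np.linalg.norm(h-l),np.linalg.norm(m-l),np.linalg.norm(Z[0]-Z[1]),np.linalg.norm(Z[4]-Z[5]))
    print(l,m,h,"stud@44",onz(c,P[6:7],.044,s),"pin@36",onz(c,P[7:8],.036,s),"strap",onz(c,P[8:],.026,s).tolist())
    E={1:[[393,57],[393,227],[378,62]],}
E=(np.array([[295,24],[490,22],[301,198],[484,198],[308,388],[474,388],[312,468],[472,468]])+.5)/2.5-.5+[170,80]
print(onz(c1,E,.028,s1).round(4))
E
```

```text
[[0.4678 0.2676 0.0265]
 [0.4761 0.324  0.0278]
 [0.5114 0.2615 0.0279]
 [0.5193 0.3177 0.0285]
 [0.629  0.2473 0.0279]
 [0.6373 0.2989 0.0261]
 [0.5031 0.2917 0.0426]
 [0.6234 0.2744 0.0323]
 [0.5408 0.2858 0.0275]
 [0.5856 0.2812 0.0251]]
yaws [np.float64(-8.1), np.float64(-8.19), np.float64(-8.07), np.float64(-98.31), np.float64(-98.29), np.float64(-97.73)]
lens 0.16221523130675986 0.043857530572995206 0.05681817588128932 0.05216479161742524
[0.47180111 0.29603852 0.028     ] [0.51521148 0.2897917  0.028     ] [0.63239641 0.27317082 0.028     ] stud@44 [[0.50288162 0.29177631 0.044     ]] pin@36 [[0.6213859  0.27459495 0.036     ]] strap [[0.540860448632529, 0.2860466207826393, 0.026000000000000023], [0.5848102343225489, 0.2815396284029954, 0.026000000000000023]]
yaws [np.float64(-8.08), np.float64(-7.87), np.float64(-8.16), np.float64(-98.58), np.float64(-98.04), np.float64(-97.91)]
lens 0.16222932852633878 0.044093956805223454 0.05709731276096392 0.05150903567301231
[0.47190607 0.29552935 0.028     ] [0.51558511 0.28949457 0.028     ] [0.6325238  0.27271928 0.028     ] stud@44 [[0.50275583 0.29123425 0.044     ]] pin@36 [[0.62038934 0.27388293 0.036     ]] strap [[0.5418537089533555, 0.2857526100767349, 0.026000000000000023], [0.5853740435221303, 0.2806953964799582, 0.026000000000000023]]
[[0.4584 0.2635 0.028 ]
 [0.4676 0.3313 0.028 ]
 [0.5192 0.2546 0.028 ]
 [0.5293 0.3232 0.028 ]
 [0.5978 0.2433 0.028 ]
 [0.6077 0.3114 0.028 ]
 [0.6355 0.2384 0.028 ]
 [0.6454 0.3066 0.028 ]]
```

The jig fits its stated sizes: origin about (0.5596, 0.2837), yaw -8.15°, stud at x_j≈-57.5 and pin at x_j≈+62. Now over the plate.

Request:
{"fn": "send_rows", "kwargs": {
  "deltas": "0 0 7 5 -8 4 -1;0 0 14 5 -16 4 -1;0 0 20 5 -22 4 -1;0 0 26 5 -28 4 -1;0 0 29.5 5 -35 3 -1;0 0 29.5 5 -39.5 1 -1;0 0 29.5 5 -39.5 0 -1;0 0 29.5 5 -39.5 0 -1;0 0 29.5 5 -39.5 0 -1;0 0 29.5 5 -39.5 0 -1;0 0 29.5 5 -39.5 0 -1;0 0 29.5 5 -39.5 0 -1"
}}

```text
clock: 2.75
ee_pos: [0.5444, -0.1765, 0.3243]
tool_rot: [[-0.932, -0.362, 0.0], [-0.362, 0.932, 0.0], [-0.0, 0.0, -1.0]]
force: [0.5, 0.3, -0.0]
opening: 0.0852
gripper_force: 0.0
```

Request:
{"fn": "send_rows", "kwargs": {
  "deltas": "0 0 0 0 0 0 -1;0 0 0 0 0 0 -1;0 0 0 0 0 0 -1"
}}

```text
clock: 3.0
ee_pos: [0.5442, -0.1727, 0.325]
tool_rot: [[-0.93, -0.367, 0.0], [-0.367, 0.93, 0.0], [-0.0, -0.0, -1.0]]
force: [1.0, -0.4, -0.2]
opening: 0.0855
gripper_force: 0.0
```

```bash
python3 shot.py p1; python3 - <<'E'
import cv2
from rig import bot
print(bot.sense()["q"])
i=cv2.imread("pics/p1.png");cv2.imwrite("pics/p1c.png",cv2.resize(i[50:320,160:480],(800,675),interpolation=cv2.INTER_CUBIC)[:600])
E
```

```text
3.0 [ 0.54418871 -0.17265998  0.32496447] [[-0.9301, -0.3672, 0.0004], [-0.3672, 0.9301, 0.0], [-0.0004, -0.0001, -1.0]] [ 1.   -0.45 -0.21] [ 0.1 -0.2  0.2 -0.1  0.  -0.1]
[-2.95203585e+01  1.46004582e+01  9.67486665e+01  9.01033549e-03
  6.86264551e+01 -1.41069808e+02]
```

View pics/p1c.png

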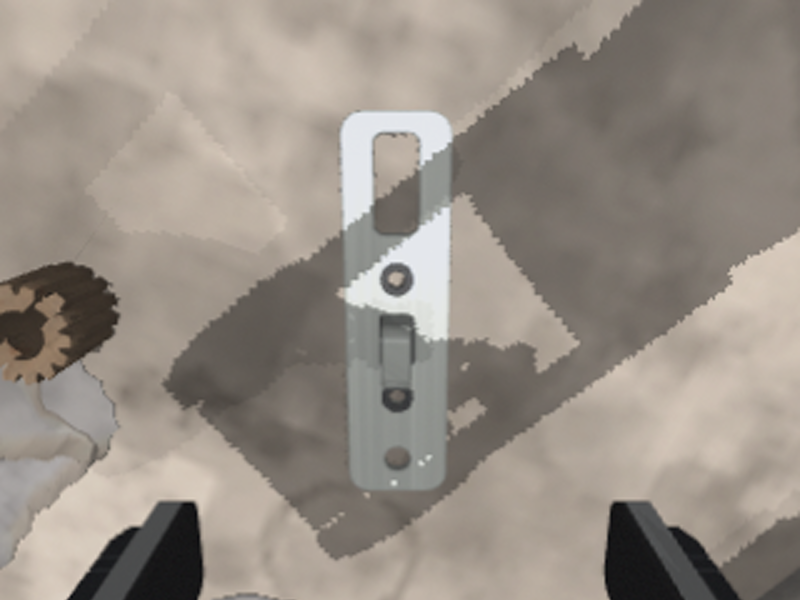

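Plate in view (2.5x, offset 160,50): hole (397,457), bushes (397,279) and (397,397), eye (373–420, 131–235), and it is well aligned with the tool.

```bash
python3 - <<'E'
from h import *
s,c=pickle.load(open("p1.pkl","rb"))
P=(np.array([[397,457],[397,279],[397,397],[373,131],[420,131],[374,235],[421,235],[340.5,180],[452,180],[346,420],[447.5,420],[396,111],[397,490]])+.5)/2.5-.5+[160,50]
Z=onz(c,P,.006,s)
T=(Z-s["ee_pos"])@s["tool_rot"]
print(T.round(4).tolist())
# 6mm top surface; bushes at 7.2
s0,d=pickle.load(open("v0.pkl","rb"))
o,r=ray(c,P[:1],s);o2,r2=ray(d["top"],[(138+.5)/6.667-.5+380,(125.5)/6.667-.5+135])
print("hole tri",tri([(o,r[0]),(o2,r2[0])]))
lug=(np.array([[382,325],[411,325],[383,387],[409,387]])+.5)/2.5-.5+[160,50]
print("lug", ((onz(c,lug,.036,s)-s["ee_pos"])@s["tool_rot"]).round(4).tolist())
o2,r2=ray(d["side"],[(82+.5)/5.35-.5+280,(534-450+.5)/5.357-.5+172])
print("hole tri side",tri([(o,r[0]),(o2,r2[0])]), Z[0])
q=(Z[11]+Z[12])/2; print("mid",q)
E
```

```text
[[-0.057, -0.0028, 0.319], [0.024, -0.0026, 0.319], [-0.0282, -0.0028, 0.319], [0.082, -0.0117, 0.3189], [0.082, 0.0065, 0.3189], [0.0421, -0.0119, 0.319], [0.0421, 0.0072, 0.3189], [0.0636, -0.0248, 0.3189], [0.0636, 0.0193, 0.3189], [-0.039, -0.0253, 0.319], [-0.039, 0.0195, 0.319], [0.0892, -0.0027, 0.3189], [-0.0736, -0.0029, 0.319]]
hole tri [ 0.59888082 -0.1540579   0.00455938]
lug [[0.0123, -0.008, 0.289], [0.0123, 0.0029, 0.289], [-0.0126, -0.0079, 0.289], [-0.0126, 0.0022, 0.289]]
hole tri side [ 0.59863547 -0.15416504  0.00476228] [ 0.59838087 -0.15435945  0.006     ]
mid [ 0.53808234 -0.17814333  0.006     ]
```

The plate's lug centre is about 1.5 mm (x) and 2.7 mm (y) off the tool axis, and the measured top is at about 5 mm against a stated 6. Descend and grip.

Request:
{"fn": "send_rows", "kwargs": {
  "deltas": "0 0 0 0.24 -0.2 -3 -1;0 0 0 0.24 -0.2 -6 -1;0 0 0 0.24 -0.2 -9 -0.5;0 0 0 0.24 -0.2 -11 -0.4;0 0 0 0.24 -0.2 -12.5 -0.4;0 0 0 0.24 -0.2 -13.5 -0.4;0 0 0 0.24 -0.2 -14.1 -0.4;0 0 0 0.24 -0.2 -14.1 -0.4;0 0 0 0.24 -0.2 -14.1 -0.4;0 0 0 0.24 -0.2 -14.1 1;0 0 0 0.24 -0.2 -14.1 1;0 0 0 0.24 -0.2 -14.1 1"
}}

```text
clock: 4.05
ee_pos: [0.5466, -0.1764, 0.1847]
tool_rot: [[-0.931, -0.365, 0.002], [-0.365, 0.931, -0.001], [-0.001, -0.001, -1.0]]
force: [-0.2, -0.2, -0.8]
opening: 0.0241
gripper_force: 0.0
```

Request:
{"fn": "send_rows", "kwargs": {
  "deltas": "0 0 0 0 0 0 1;0 0 0 0 0 0 1;0 0 0 0 0 0 1;0 0 0 0 0 0 1;0 0 0 0 0 0 1;0 0 0 0 0 0 1"
}}

```text
clock: 4.55
ee_pos: [0.5465, -0.1764, 0.1845]
tool_rot: [[-0.931, -0.365, 0.001], [-0.365, 0.931, -0.001], [-0.001, -0.001, -1.0]]
force: [-0.7, 1.0, 6.7]
opening: 0.0115
gripper_force: 60.5
```

Request:
{"fn": "send_rows", "kwargs": {
  "deltas": "0 0 0 0 0 0.5 1;0 0 0 0 0 2 1;0 0 0 0 0 5 1;0 0 0 0 0 9 1;0 0 0 0 0 13 1;0 0 0 0 0 16 1;0 0 -3 0 4 17 1;0 0 -8 0 8 17 1;0 0 -14 0 12 17 1;0 0 -20 0 16 17 1;0 0 -26 0 20 17 1;0 0 -29.6 0 24 17 1"
}}

```text
clock: 5.55
ee_pos: [0.5452, 0.0656, 0.3531]
tool_rot: [[-0.989, 0.148, -0.002], [0.148, 0.989, 0.0], [0.002, -0.0, -1.0]]
force: [1.7, -0.3, -4.2]
opening: 0.0111
gripper_force: 59.4
```

Request:
{"fn": "send_rows", "kwargs": {
  "deltas": "0 0 0 -2 4 0 1;0 0 0 -5 8 0 1;0 0 0 -6 12 0 1;0 0 0 -7 16 0 1;0 0 0 -7 18 0 1;0 0 0 -7 20 0 1;0 0 0 -7 21 0 1;0 0 0 -7 21 0 1;0 0 0 -7 21 0 1;0 0 0 -7 21 0 1;0 0 0 -7 21 0 1;0 0 0 -7 21 0 1"
}}

```text
clock: 6.55
ee_pos: [0.4765, 0.2726, 0.3536]
tool_rot: [[-0.99, 0.144, -0.0], [0.144, 0.99, -0.0], [0.0, -0.0, -1.0]]
force: [0.0, -0.4, -2.7]
opening: 0.0105
gripper_force: 59.6
```

```bash
python3 shot.py k1; python3 - <<'E'
import cv2
i=cv2.imread("pics/k1.png");cv2.imwrite("pics/k1c.png",cv2.resize(i[0:300,120:520],(800,600),interpolation=cv2.INTER_CUBIC))
E
```

```text
6.55 [0.47650798 0.27264702 0.35361938] [[-0.9896, 0.1441, -0.0002], [0.1441, 0.9896, -0.0003], [0.0001, -0.0003, -1.0]] [ 0.01 -0.38 -2.72] [ 0.3  0.  -0.2  0.1 -0.   0.2]
```

View pics/k1c.png

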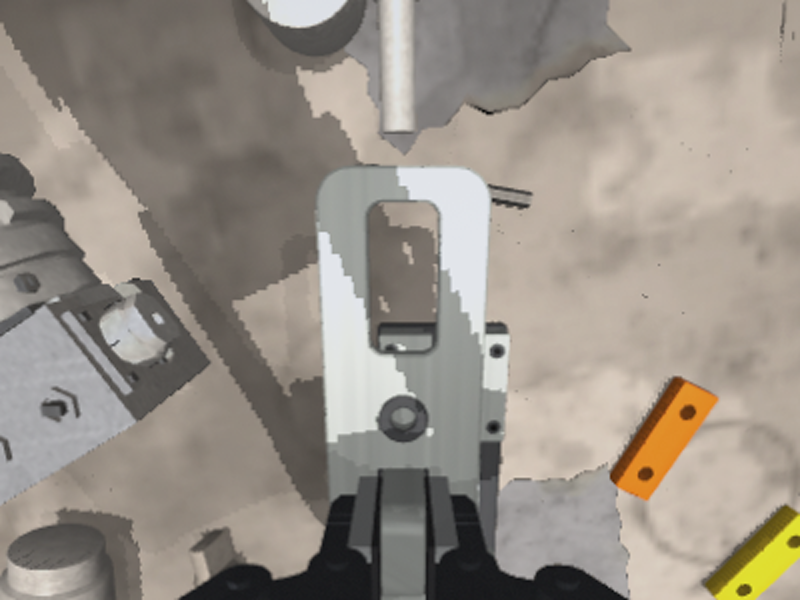

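View: the plate hangs straight in the grip (2x, offset 120,0): nose outer edge y=166, eye x 367–439 at y=201 and x 370–436 at y=352, bush (403,418), sides 318/490 at y=200.

```bash
python3 - <<'E'
from h import *
from scipy.optimize import least_squares
s,c=pickle.load(open("k1.pkl","rb"))
s=dict(s);s["ee_pos"]=np.zeros(3);s["tool_rot"]=np.eye(3)
P=(np.array([[367,201],[439,201],[370,352],[436,352],[403,418],[404,166]])+.5)/2-.5+[120,0]
# tool frame: plate x -> -tool x ; plate y -> tool y ; z -> -z
X=np.array([[-79.5,-9,6],[-79.5,9,6],[-40.5,-9,6],[-40.5,9,6],[-22,0,7.2],[-88,0,6]])/1000
R0=np.diag([-1,1,-1.])
def f(p): return ((proj(c,X@(R0@Ro.from_rotvec(p[3:6]*[1,1,1]).as_matrix()).T+p[:3],s)-P).ravel())
r=least_squares(f,[.0035,0,.1845,0,0,0]);print(r.x[:3],np.degrees(r.x[3:]),r.fun.round(2))
def g(p): return f(np.r_[p[:2],.1845,0,0,p[2]])
r=least_squares(g,[.0035,0,0]);print(r.x,np.degrees(r.x[2]),r.fun.round(2))
E
```

```text
[2.52093249e-03 6.25976179e-05 1.84630266e-01] [-0.81663097 -2.95868461 -0.15526726] [ 0.48  0.08 -0.16  0.18  0.04  0.07 -0.04  0.05 -0.03 -0.02 -0.28 -0.34]
[ 0.00288009  0.00015826 -0.00209214] -0.11987078611403267 [-0.03 -0.33  0.36 -0.26 -0.18  0.85  0.21  0.91 -0.05  0.77 -0.3  -1.41]
```

Plate in hand: origin at tool (0.0027, 0.0001, 0.1846), pitched about 2–3° nose down, yaw ok. I'll compute the insertion poses.

```bash
cat > pose.py <<'E'
from h import *
import sys
from rig import bot
O=np.array([.5596,.2834,.028]);YAW=-8.12
RJ=Ro.from_euler('z',YAW,degrees=True).as_matrix()
PIT=-2.5  # plate pitch in hand, adjust
RPT=np.diag([-1,1,-1.])@Ro.from_euler('y',PIT,degrees=True).as_matrix()
PT=np.array([.0027,.0001,.1846])
def tcp(nose,th,ref=-.0795):   # nose (mm, jig frame, z over seat), th tail-up deg
    RP=RJ@Ro.from_euler('y',-th,degrees=True).as_matrix()
    o=O+RJ@(np.array(nose)/1000)-RP@[ref,0,0]
    RT=RP@RPT.T
    return RT,o-RT@PT
def now(s,ref=-.0795):
    RP=RJ.T@s["tool_rot"]@RPT
    o=RJ.T@(s["ee_pos"]+s["tool_rot"]@PT-O)
    return (o+RP@[ref,0,0])*1000,Ro.from_matrix(RP).as_euler('ZYX',degrees=True)
def delta(s,nose,th):
    R,p=tcp(nose,th)
    return np.degrees(Ro.from_matrix(R@s["tool_rot"].T).as_rotvec()).round(2),((p-s["ee_pos"])*100).round(2)
if __name__=="__main__":
    s=bot.sense();print(s["clock"],"nose,ypr",[v.round(2) for v in now(s)],"F",s["force"].round(1),s["ft_torque"].round(2),s["opening"].round(4))
    for a in sys.argv[1:]:
        v=[float(x) for x in a.split(",")];print(a,*delta(s,v[:3],v[3]))
E
python3 pose.py -- 2>/dev/null | head -1; python3 - <<'E'
from pose import *
s=bot.sense()
for n,t in(([-92,0,60],26),([-92,0,25],26),([-92,0,8],26)): print(n,delta(s,n,t),tcp(n,t)[1])
E
```

```text
[-92, 0, 60] (array([ -3.34, -23.26,   0.16]), array([-0.77,  2.35, -6.05])) [0.46882612 0.29625035 0.29321642]
[-92, 0, 25] (array([ -3.34, -23.26,   0.16]), array([-0.77,  2.35, -9.55])) [0.46882612 0.29625035 0.25821642]
[-92, 0, 8] (array([ -3.34, -23.26,   0.16]), array([ -0.77,   2.35, -11.25])) [0.46882612 0.29625035 0.24121642]
```

Request:
{"fn": "send_rows", "kwargs": {
  "deltas": "-1 -6.5 0 -0.2 0.6 0 1;-2 -13 0.1 -0.4 1.2 -1 1;-3 -19.5 0.2 -0.6 2 -3 1;-3.3 -23.3 0.2 -0.8 2.35 -6 1;-3.3 -23.3 0.2 -0.8 2.35 -8 1;-3.3 -23.3 0.2 -0.8 2.35 -9.5 1;-3.3 -23.3 0.2 -0.8 2.35 -9.5 1;-3.3 -23.3 0.2 -0.8 2.35 -9.5 1;-3.3 -23.3 0.2 -0.8 2.35 -9.5 1;-3.3 -23.3 0.2 -0.8 2.35 -9.5 1;-3.3 -23.3 0.2 -0.8 2.35 -9.5 1;-3.3 -23.3 0.2 -0.8 2.35 -9.5 1"
}}

```text
clock: 7.6
ee_pos: [0.4687, 0.2973, 0.2599]
tool_rot: [[-0.907, 0.139, 0.397], [0.128, 0.99, -0.055], [-0.401, 0.001, -0.916]]
force: [0.1, -0.2, -4.3]
opening: 0.0106
gripper_force: 59.5
```

```bash
python3 pose.py "-92,0,8,26" 2>&1|tail -3; python3 shot.py m1; python3 - <<'E'
from rig import bot
from h import *
c=bot.read_camera("side");pickle.dump(c,open("m1s.pkl","wb"))
i=cv2.imread("pics/m1.png");a=cv2.resize(i[0:270,140:500],(800,600),interpolation=cv2.INTER_CUBIC)
cv2.imwrite("pics/m1c.png",a)
E
```

```text
s=bot.sense();print(s["clock"],"nose,ypr",[v.round(2) for v in now(s)],"F",s["force"].round(1),s["ft_torque"].round(2),s["opening"].round(4))
                                                                                                                           ^^^^^^^^^^^^^^^^^^
AttributeError: 'float' object has no attribute 'round'
7.6 [0.46867768 0.29734433 0.25987775] [[-0.9072, 0.1391, 0.3971], [0.1279, 0.9903, -0.0547], [-0.4008, 0.0012, -0.9161]] [ 0.13 -0.17 -4.3 ] [ 0.2  0.3  0.3  0.  -0.   0.1]
```

View pics/m1c.png

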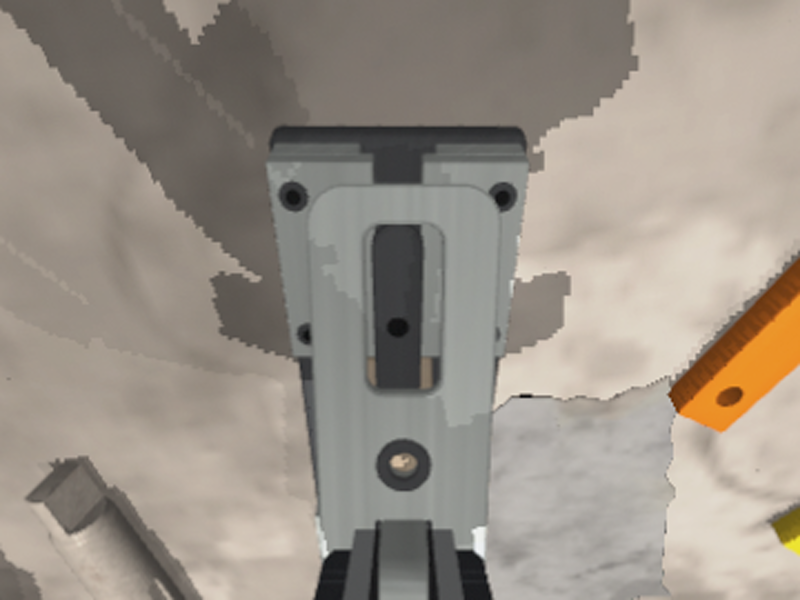

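The stud's head (x 373–423, mark (398,327)) shows through the eye (364–443), about 2 mm left of the eye's centre. I'll compute the offset from these pixels.

```bash
sed -i 's/s\["opening"\].round(4)/round(float(s["opening"]),4)/' pose.py; python3 - <<'E'
from pose import *
from scipy.optimize import least_squares
s,c=pickle.load(open("m1.pkl","rb"))
f=800/360
px=lambda P:(np.array(P,float)+.5)/f-.5+[140,0]
t0=dict(s);t0["ee_pos"]=np.zeros(3);t0["tool_rot"]=np.eye(3)
J=lambda p,z:((onz(c,px(p),z,s)-O)@RJ*1000).round(2)
print("stud",J([[398,327]],.044),"head edges",J([[373,240],[423,240],[372,370],[422,370],[398,226],[397,389]],.044).tolist())
print("screws",J([[293,196],[503,196]],.028).tolist())
P=px([[364,223],[443,223],[367,392],[440,392],[403,465],[404,185]])
X=np.array([[-79.5,-9,6],[-79.5,9,6],[-40.5,-9,6],[-40.5,9,6],[-22,0,7.2],[-88,0,6]])/1000
R0=np.diag([-1,1,-1.])
g=lambda p:(proj(c,X@(R0@Ro.from_rotvec(p[3:]).as_matrix()).T+p[:3],t0)-P).ravel()
r=least_squares(g,[.0027,0,.1846,0,0,0]);print(r.x[:3],np.degrees(r.x[3:]),r.fun.round(2))
print([v.round(2) for v in now(s)])
E
python3 pose.py "-92,0,8,26"
```

```text
stud [[-5.725e+01 -3.000e-02  1.600e+01]] head edges [[-83.35, -6.41, 16.0], [-83.36, 6.55, 16.0], [-42.11, -7.97, 16.0], [-42.13, 7.21, 16.0], [-87.08, 0.08, 16.0], [-34.88, -0.42, 16.0]]
screws [[-88.53, -28.57, -0.0], [-88.62, 28.61, -0.0]]
[2.69859053e-03 1.49269457e-04 1.83280738e-01] [ 0.21572018 -4.11571478 -0.10792711] [ 0.2   0.29 -0.05  0.35 -0.16 -0.2   0.03 -0.13  0.09  0.17 -0.12 -0.47]
[array([-91.83,   1.31,  26.66]), array([  0.09, -26.13,   0.08])]
7.7 nose,ypr [array([-92.26,   1.15,  26.17]), array([  0.11, -26.09,   0.05])] F [ 0.4  0.1 -3.9] [0.11 0.43 0.01] 0.0107
-92,0,8,26 [-0.03  0.09 -0.13] [ 0.04 -0.11 -1.82]
```

```bash
sed -i 's/^PIT=-2.5/PIT=-3.3/' pose.py; python3 pose.py "-92,0,10,25.5" "-92,0,6,25.5"
```

```text
7.7 nose,ypr [array([-91.76,   1.16,  25.17]), array([  0.11, -26.89,   0.05])] F [ 0.4  0.1 -3.9] [0.11 0.43 0.01] 0.0107
-92,0,10,25.5 [ 0.15  1.38 -0.13] [ 0.46 -0.17 -1.52]
-92,0,6,25.5 [ 0.15  1.38 -0.13] [ 0.46 -0.17 -1.92]
```

Request:
{"fn": "send_rows", "kwargs": {
  "deltas": "0.1 0.7 -0.1 0.4 -0.17 0 1;0.15 1.4 -0.1 0.46 -0.17 -0.5 1;0.15 1.4 -0.1 0.46 -0.17 -1 1;0.15 1.4 -0.1 0.46 -0.17 -1.3 1;0.15 1.4 -0.1 0.46 -0.17 -1.5 1;0.15 1.4 -0.1 0.46 -0.17 -1.5 1;0.15 1.4 -0.1 0.46 -0.17 -1.5 1;0.15 1.4 -0.1 0.46 -0.17 -1.5 1"
}}

```text
clock: 8.37
ee_pos: [0.4728, 0.2957, 0.2437]
tool_rot: [[-0.917, 0.14, 0.373], [0.13, 0.99, -0.053], [-0.377, -0.001, -0.926]]
force: [-0.7, -0.8, -4.1]
opening: 0.0106
gripper_force: 59.6
```

```bash
python3 pose.py "-92,0,5,25.5" "-92,0,4,25.5"
```

```text
8.3667 nose,ypr [array([-92.44,  -0.16,   9.56]), array([  0.07, -25.43,  -0.04])] F [-0.7 -0.8 -4.1] [ 0.08  0.37 -0.  ] 0.0106
-92,0,5,25.5 [ 0.03 -0.07 -0.05] [ 0.02 -0.   -0.46]
-92,0,4,25.5 [ 0.03 -0.07 -0.05] [ 0.02 -0.   -0.56]
```

Feel for the seat by lowering in small steps.

Request:
{"fn": "send_rows", "kwargs": {
  "deltas": "0 0 0 0 0 -0.2 1;0 0 0 0 0 -0.4 1;0 0 0 0 0 -0.45 1;0 0 0 0 0 -0.45 1"
}}

```text
clock: 8.7
ee_pos: [0.4726, 0.2956, 0.2389]
tool_rot: [[-0.917, 0.141, 0.372], [0.13, 0.99, -0.054], [-0.376, -0.001, -0.926]]
force: [-0.5, -1.3, -3.9]
opening: 0.0107
gripper_force: 59.6
```

Request:
{"fn": "send_rows", "kwargs": {
  "deltas": "0 0 0 0 0 -0.1 1;0 0 0 0 0 -0.1 1;0 0 0 0 0 -0.1 1"
}}

```text
clock: 8.95
ee_pos: [0.4727, 0.2956, 0.2382]
tool_rot: [[-0.917, 0.141, 0.373], [0.13, 0.99, -0.054], [-0.377, -0.001, -0.926]]
force: [-0.6, -0.6, -4.5]
opening: 0.0112
gripper_force: 59.6
```

Request:
{"fn": "send_rows", "kwargs": {
  "deltas": "0 0 0 0 0 -0.07 1;0 0 0 0 0 -0.07 1;0 0 0 0 0 -0.07 1"
}}

```text
clock: 9.2
ee_pos: [0.4728, 0.2956, 0.2375]
tool_rot: [[-0.917, 0.141, 0.373], [0.13, 0.99, -0.054], [-0.377, -0.001, -0.926]]
force: [0.4, -0.1, -2.5]
opening: 0.0108
gripper_force: 59.6
```

Request:
{"fn": "send_rows", "kwargs": {
  "deltas": "0 0 0 0 0 -0.07 1;0 0 0 0 0 -0.07 1;0 0 0 0 0 -0.07 1"
}}

```text
clock: 9.45
ee_pos: [0.4727, 0.2956, 0.2367]
tool_rot: [[-0.917, 0.141, 0.373], [0.13, 0.99, -0.054], [-0.377, -0.001, -0.926]]
force: [0.1, 0.5, -3.9]
opening: 0.0107
gripper_force: 59.6
```

Request:
{"fn": "send_rows", "kwargs": {
  "deltas": "0 0 0 0 0 -0.06 1;0 0 0 0 0 -0.06 1;0 0 0 0 0 -0.06 1"
}}

```text
clock: 9.7
ee_pos: [0.4727, 0.2956, 0.2361]
tool_rot: [[-0.917, 0.141, 0.373], [0.13, 0.99, -0.054], [-0.377, -0.001, -0.926]]
force: [-0.8, 0.2, -3.4]
opening: 0.0111
gripper_force: 59.6
```

Request:
{"fn": "send_rows", "kwargs": {
  "deltas": "0 0 0 0 0 -0.06 1;0 0 0 0 0 -0.06 1;0 0 0 0 0 -0.06 1"
}}

```text
clock: 9.95
ee_pos: [0.4728, 0.2956, 0.2356]
tool_rot: [[-0.917, 0.141, 0.373], [0.13, 0.99, -0.054], [-0.377, -0.001, -0.926]]
force: [-0.3, -0.2, -4.1]
opening: 0.011
gripper_force: 59.6
```

```bash
python3 pose.py "-92,0,5,25.5"
```

```text
9.95 nose,ypr [array([-92.49,  -0.26,   1.4 ]), array([  0.06, -25.42,  -0.04])] F [-0.3 -0.2 -4.1] [ 0.12  0.44 -0.  ] 0.011
-92,0,5,25.5 [ 0.03 -0.08 -0.04] [0.02 0.01 0.36]
```

Request:
{"fn": "send_rows", "kwargs": {
  "deltas": "0 0 0 0 0 -0.06 1;0 0 0 0 0 -0.06 1;0 0 0 0 0 -0.06 1"
}}

```text
clock: 10.2
ee_pos: [0.4727, 0.2956, 0.2349]
tool_rot: [[-0.917, 0.141, 0.373], [0.13, 0.99, -0.054], [-0.377, -0.001, -0.926]]
force: [0.2, -0.1, -4.6]
opening: 0.0112
gripper_force: 59.6
```

Request:
{"fn": "send_rows", "kwargs": {
  "deltas": "0 0 0 0 0 -0.06 1;0 0 0 0 0 -0.06 1;0 0 0 0 0 -0.06 1"
}}

```text
clock: 10.45
ee_pos: [0.4727, 0.2956, 0.2343]
tool_rot: [[-0.917, 0.141, 0.373], [0.13, 0.99, -0.054], [-0.377, -0.001, -0.926]]
force: [-0.8, 0.7, -2.1]
opening: 0.011
gripper_force: 59.6
```

Request:
{"fn": "send_rows", "kwargs": {
  "deltas": "0 0 0 0 0 -0.06 1;0 0 0 0 0 -0.06 1;0 0 0 0 0 -0.06 1"
}}

```text
clock: 10.7
ee_pos: [0.4727, 0.2956, 0.2337]
tool_rot: [[-0.917, 0.141, 0.373], [0.13, 0.99, -0.054], [-0.377, -0.001, -0.926]]
force: [0.1, -0.6, -3.2]
opening: 0.0108
gripper_force: 59.6
```

Request:
{"fn": "send_rows", "kwargs": {
  "deltas": "0 0 0 0 0 -0.06 1;0 0 0 0 0 -0.06 1;0 0 0 0 0 -0.06 1"
}}

```text
clock: 10.95
ee_pos: [0.4727, 0.2956, 0.2331]
tool_rot: [[-0.917, 0.141, 0.373], [0.13, 0.99, -0.054], [-0.377, -0.001, -0.926]]
force: [0.0, -0.4, -3.3]
opening: 0.0107
gripper_force: 59.6
```

Request:
{"fn": "send_rows", "kwargs": {
  "deltas": "0 0 0 0 0 -0.06 1;0 0 0 0 0 -0.06 1;0 0 0 0 0 -0.06 1"
}}

```text
clock: 11.2
ee_pos: [0.4727, 0.2956, 0.2325]
tool_rot: [[-0.917, 0.141, 0.373], [0.13, 0.99, -0.054], [-0.377, -0.001, -0.926]]
force: [-0.9, -0.8, -3.8]
opening: 0.0106
gripper_force: 59.6
```

Request:
{"fn": "send_rows", "kwargs": {
  "deltas": "0 0 0 0 0 -0.06 1;0 0 0 0 0 -0.06 1;0 0 0 0 0 -0.06 1"
}}

```text
clock: 11.45
ee_pos: [0.4727, 0.2956, 0.2319]
tool_rot: [[-0.917, 0.14, 0.373], [0.13, 0.99, -0.054], [-0.377, -0.001, -0.926]]
force: [0.8, -0.4, -4.7]
opening: 0.0107
gripper_force: 59.6
```

```bash
python3 pose.py "-92,0,5,25.5"; python3 shot.py n1
```

```text
11.45 nose,ypr [array([-92.53,  -0.25,  -2.22]), array([  0.06, -25.42,  -0.05])] F [ 0.8 -0.4 -4.7] [-0.    0.45 -0.02] 0.0107
-92,0,5,25.5 [ 0.03 -0.09 -0.04] [0.02 0.01 0.72]
11.45 [0.47272192 0.29560474 0.23193132] [[-0.9173, 0.1405, 0.3727], [0.1299, 0.9901, -0.0536], [-0.3765, -0.0007, -0.9264]] [ 0.85 -0.44 -4.67] [ 0.1  0.1 -0.1 -0.  -0.  -0.1]
```

Nominal height says contact should have happened, so I take one composite picture (wrist and side) here.

```bash
python3 - <<'E'
from rig import bot
from h import *
c=bot.read_camera("side");pickle.dump(c,open("n1s.pkl","wb"))
b=c["img"][:,:,::-1]
i=cv2.imread("pics/n1.png")
a=cv2.resize(i[40:200,220:420],(500,400),interpolation=cv2.INTER_CUBIC)
e=cv2.resize(b[215:275,245:345],(800,480),interpolation=cv2.INTER_CUBIC)
# wrist crop 300x240 @1.5 left top; side below
a=cv2.resize(i[30:190,200:440],(450,300),interpolation=cv2.INTER_CUBIC)
e=cv2.resize(b[225:275,260:320],(360,300),interpolation=cv2.INTER_CUBIC)
e=cv2.resize(b[228:272,250:340],(800,391),interpolation=cv2.INTER_CUBIC)
a=cv2.resize(i[60:160,230:410],(376,209),interpolation=cv2.INTER_CUBIC)
a=np.hstack([a,np.zeros((209,424,3),np.uint8)])
cv2.imwrite("pics/n1c.png",np.vstack([a,e]))
E
```

```text
(no output)
```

View pics/n1c.png

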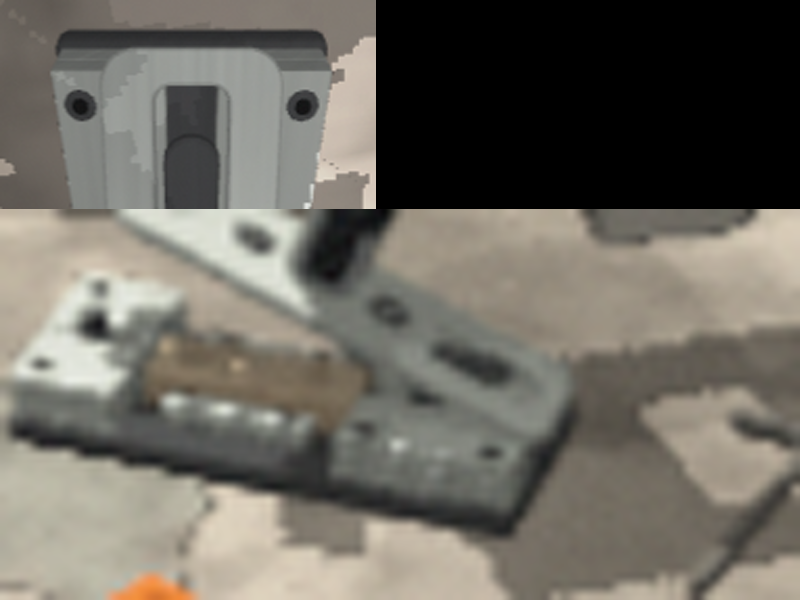

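Wrist part (2.09x, offset 230,60): eye centred (191) on the head (192), head end at (190,134). Side part (8.89x, offset 250,228): nose close over the stud block, near corner about (525,440), bush (389,310). I'll compare projections for several pitches with these.

```bash
python3 - <<'E'
import pose
from pose import *
s,c=pickle.load(open("n1.pkl","rb"));cs=pickle.load(open("n1s.pkl","rb"))
X=np.array([[-22,0,7.2],[30,0,7.2],[-60,0,6],[-88,22,6],[-88,-22,6]])/1000
for pit in(-4,-2,0,2):
    R=np.diag([-1,1,-1.])@Ro.from_euler('y',pit,degrees=True).as_matrix()
    for pz in (.1846,):
        W=(X@R.T+[.0027,.0001,pz])@s["tool_rot"].T+s["ee_pos"]
        p=(proj(cs,W)-[250,228])*8.889+[0,209]
        w=(proj(c,W,s)-[230,60])*2.089
        print(pit,"side",p.round(0).tolist(),"wrist",w.round(0).tolist(), "noseZ",(W[3:,2].mean()*1000).round(1))
# jig reference in side: screws & block corners
J=np.array([[-88,28.5,0],[-45,28.5,0],[72,26,0],[72,-26,0],[-98,35,0],[-98,-35,0],[60,0,8]])/1000
print(((proj(cs,J@RJ.T+O)-[250,228])*8.889+[0,209]).round(0).tolist())
print(((proj(c,J[[0,4,5]]@RJ.T+O,s)-[230,60])*2.089).round(0).tolist(),((proj(c,(np.array([[-88.6,28.6,0],[-88.6,-28.6,0],[-87.3,0,16]])/1000)@RJ.T+O,s)-[230,60])*2.089).round(0).tolist())
E
```

```text
-4 side [[385.0, 309.0], [253.0, 228.0], [479.0, 371.0], [530.0, 450.0], [569.0, 381.0]] wrist [[190.0, 310.0], [190.0, 482.0], [190.0, 165.0], [281.0, 47.0], [99.0, 47.0]] noseZ 26.5
-2 side [[385.0, 307.0], [251.0, 229.0], [481.0, 366.0], [533.0, 443.0], [573.0, 374.0]] wrist [[190.0, 312.0], [190.0, 480.0], [190.0, 167.0], [283.0, 46.0], [97.0, 47.0]] noseZ 29.4
0 side [[385.0, 305.0], [250.0, 231.0], [483.0, 362.0], [536.0, 436.0], [576.0, 367.0]] wrist [[190.0, 313.0], [190.0, 479.0], [190.0, 169.0], [285.0, 46.0], [95.0, 46.0]] noseZ 32.3
2 side [[385.0, 303.0], [248.0, 233.0], [485.0, 357.0], [539.0, 429.0], [578.0, 361.0]] wrist [[190.0, 315.0], [190.0, 477.0], [190.0, 171.0], [287.0, 46.0], [93.0, 47.0]] noseZ 35.3
[[482.0, 449.0], [360.0, 426.0], [40.0, 361.0], [98.0, 284.0], [505.0, 465.0], [568.0, 356.0], [101.0, 308.0]]
[[302.0, 107.0], [334.0, 68.0], [48.0, 67.0]] [[303.0, 105.0], [79.0, 104.0], [191.0, 138.0]]
```

Side bush spacing points to an in-hand pitch near 0, so the tilt is really only about 22°. Reset the pitch to 0, go to 25° and feel again.

```bash
sed -i 's/^PIT=-3.3/PIT=0/' pose.py; python3 pose.py "-91,0,5,25" "-91,0,4,25"
```

```text
11.55 nose,ypr [array([-94.31,  -0.25,   2.01]), array([  0.06, -22.13,  -0.04])] F [ 0.1  0.4 -4.8] [0.02 0.36 0.  ] 0.0111
-91,0,5,25 [-0.36 -2.85 -0.04] [-0.67  0.11  0.31]
-91,0,4,25 [-0.36 -2.85 -0.04] [-0.67  0.11  0.21]
```

Request:
{"fn": "send_rows", "kwargs": {
  "deltas": "0 0 0 0 0 0.2 1;-0.2 -1.4 0 -0.33 0.05 0.4 1;-0.36 -2.85 0 -0.67 0.11 0.35 1;-0.36 -2.85 0 -0.67 0.11 0.2 1;-0.36 -2.85 0 -0.67 0.11 0.2 1;-0.36 -2.85 0 -0.67 0.11 0.2 1"
}}

```text
clock: 12.05
ee_pos: [0.4661, 0.2967, 0.2339]
tool_rot: [[-0.898, 0.141, 0.418], [0.127, 0.99, -0.059], [-0.422, -0.0, -0.907]]
force: [0.1, -0.1, -4.2]
opening: 0.0111
gripper_force: 59.6
```

Request:
{"fn": "send_rows", "kwargs": {
  "deltas": "0 0 0 0 0 -0.07 1;0 0 0 0 0 -0.07 1;0 0 0 0 0 -0.07 1"
}}

```text
clock: 12.3
ee_pos: [0.4662, 0.2966, 0.2333]
tool_rot: [[-0.897, 0.141, 0.418], [0.128, 0.99, -0.059], [-0.422, 0.0, -0.906]]
force: [0.5, 0.3, -3.7]
opening: 0.0112
gripper_force: 59.6
```

Request:
{"fn": "send_rows", "kwargs": {
  "deltas": "0 0 0 0 0 -0.07 1;0 0 0 0 0 -0.07 1;0 0 0 0 0 -0.07 1"
}}

```text
clock: 12.55
ee_pos: [0.4662, 0.2967, 0.2327]
tool_rot: [[-0.897, 0.141, 0.419], [0.127, 0.99, -0.059], [-0.423, 0.0, -0.906]]
force: [0.6, -0.1, -4.0]
opening: 0.0108
gripper_force: 59.7
```

Request:
{"fn": "send_rows", "kwargs": {
  "deltas": "0 0 0 0 0 -0.07 1;0 0 0 0 0 -0.07 1;0 0 0 0 0 -0.07 1"
}}

```text
clock: 12.8
ee_pos: [0.4663, 0.2968, 0.2323]
tool_rot: [[-0.897, 0.14, 0.419], [0.127, 0.99, -0.059], [-0.423, 0.0, -0.906]]
force: [-0.6, -0.0, -0.2]
opening: 0.011
gripper_force: 60.1
```

```bash
python3 pose.py
```

```text
12.8 nose,ypr [array([-90.6 ,   0.23,   2.25]), array([ 3.000e-02, -2.504e+01,  2.000e-02])] F [-0.6 -0.  -0.2] [-0.01  0.55  0.  ] 0.011
```

Contact with the seat is felt (weight taken off). Lift 1.3 mm and slide in under the head.

Request:
{"fn": "send_rows", "kwargs": {
  "deltas": "0 0 0 0 0 0.13 1;0 0 0 0 0 0.13 1;0 0 0 0.2 -0.03 0.13 1;0 0 0 0.4 -0.07 0.13 1;0 0 0 0.6 -0.1 0.13 1;0 0 0 0.7 -0.11 0.13 1;0 0 0 0.8 -0.13 0.13 1;0 0 0 0.8 -0.13 0.13 1"
}}

```text
clock: 13.47
ee_pos: [0.4744, 0.2953, 0.2332]
tool_rot: [[-0.897, 0.141, 0.419], [0.128, 0.99, -0.059], [-0.423, 0.0, -0.906]]
force: [-0.2, -0.1, -1.9]
opening: 0.0109
gripper_force: 59.8
```

```bash
sed -i 's/^PIT=0 /PIT=0.8 /' pose.py; python3 pose.py "-70,0,4.8,25"
```

```text
13.4667 nose,ypr [array([-8.297e+01, -8.000e-02,  4.190e+00]), array([ 3.000e-02, -2.421e+01,  1.000e-02])] F [-0.2 -0.1 -1.9] [-0.01  0.5  -0.03] 0.0109
-70,0,4.8,25 [-0.12 -0.78 -0.03] [ 1.01 -0.13  0.05]
```

Request:
{"fn": "send_rows", "kwargs": {
  "deltas": "0 0 0 0 0 0.06 1;0 0 0 0.2 -0.03 0.06 1;0 0 0 0.4 -0.05 0.06 1;0 0 0 0.6 -0.08 0.06 1;0 0 0 0.8 -0.11 0.06 1;0 0 0 1 -0.14 0.06 1;0 0 0 1.2 -0.17 0.06 1;0 0 0 1.2 -0.17 0.06 1"
}}

```text
clock: 14.13
ee_pos: [0.4865, 0.2936, 0.2339]
tool_rot: [[-0.897, 0.141, 0.419], [0.128, 0.99, -0.059], [-0.423, 0.0, -0.906]]
force: [0.7, 0.9, -3.5]
opening: 0.0113
gripper_force: 59.7
```

```bash
python3 pose.py "-66,0,4.8,24.2"
```

```text
14.1333 nose,ypr [array([-7.067e+01, -7.000e-02,  4.840e+00]), array([ 2.000e-02, -2.422e+01,  2.000e-02])] F [ 0.7  0.9 -3.5] [0.08 0.52 0.02] 0.0113
-66,0,4.8,24.2 [-0.01  0.02 -0.03] [ 0.47 -0.05 -0.  ]
```

Free. The nose is under the head; approach the shank.

Request:
{"fn": "send_rows", "kwargs": {
  "deltas": "0 0 0 0.2 -0.03 0 1;0 0 0 0.4 -0.05 0 1;0 0 0 0.45 -0.06 0 1;0 0 0 0.5 -0.07 0 1;0 0 0 0.5 -0.07 0 1"
}}

```text
clock: 14.55
ee_pos: [0.4911, 0.293, 0.2338]
tool_rot: [[-0.897, 0.141, 0.418], [0.127, 0.99, -0.059], [-0.423, 0.0, -0.906]]
force: [0.2, -0.6, -3.4]
opening: 0.011
gripper_force: 59.7
```

Request:
{"fn": "send_rows", "kwargs": {
  "deltas": "0 0 0 0.07 -0.01 0 1;0 0 0 0.07 -0.01 0 1;0 0 0 0.07 -0.01 0 1"
}}

```text
clock: 14.8
ee_pos: [0.4917, 0.2929, 0.2338]
tool_rot: [[-0.897, 0.14, 0.418], [0.127, 0.99, -0.059], [-0.423, 0.0, -0.906]]
force: [-0.4, -0.1, -3.7]
opening: 0.0109
gripper_force: 59.7
```

Request:
{"fn": "send_rows", "kwargs": {
  "deltas": "0 0 0 0.07 -0.01 0 1;0 0 0 0.07 -0.01 0 1;0 0 0 0.07 -0.01 0 1"
}}

```text
clock: 15.05
ee_pos: [0.4925, 0.2928, 0.2338]
tool_rot: [[-0.897, 0.14, 0.418], [0.127, 0.99, -0.059], [-0.423, 0.0, -0.906]]
force: [0.1, -0.1, -3.6]
opening: 0.0105
gripper_force: 59.7
```

Request:
{"fn": "send_rows", "kwargs": {
  "deltas": "0 0 0 0.07 -0.01 0 1;0 0 0 0.07 -0.01 0 1;0 0 0 0.07 -0.01 0 1"
}}

```text
clock: 15.3
ee_pos: [0.4932, 0.2927, 0.2338]
tool_rot: [[-0.897, 0.141, 0.418], [0.127, 0.99, -0.059], [-0.423, 0.0, -0.906]]
force: [0.4, -0.0, -3.6]
opening: 0.011
gripper_force: 59.7
```

```bash
python3 pose.py
```

```text
15.3 nose,ypr [array([-63.99,  -0.07,   4.76]), array([  0.04, -24.2 ,   0.  ])] F [ 0.4 -0.  -3.6] [0.09 0.42 0.03] 0.011
```

Request:
{"fn": "send_rows", "kwargs": {
  "deltas": "0 0 0 0.07 -0.01 0 1;0 0 0 0.07 -0.01 0 1;0 0 0 0.07 -0.01 0 1"
}}

```text
clock: 15.55
ee_pos: [0.4939, 0.2926, 0.2337]
tool_rot: [[-0.897, 0.141, 0.418], [0.127, 0.99, -0.059], [-0.422, 0.0, -0.906]]
force: [0.6, 0.6, -2.9]
opening: 0.0111
gripper_force: 59.7
```

Request:
{"fn": "send_rows", "kwargs": {
  "deltas": "0 0 0 0.06 -0.01 0 1;0 0 0 0.06 -0.01 0 1;0 0 0 0.06 -0.01 0 1"
}}

```text
clock: 15.8
ee_pos: [0.4943, 0.2925, 0.2337]
tool_rot: [[-0.897, 0.141, 0.418], [0.128, 0.99, -0.059], [-0.422, 0.0, -0.906]]
force: [-1.1, -0.3, -3.2]
opening: 0.0109
gripper_force: 59.7
```

Request:
{"fn": "send_rows", "kwargs": {
  "deltas": "0 0 0 0.05 -0.01 0 1;0 0 0 0.05 -0.01 0 1;0 0 0 0.05 -0.01 0 1"
}}

```text
clock: 16.05
ee_pos: [0.4947, 0.2924, 0.2336]
tool_rot: [[-0.898, 0.141, 0.418], [0.127, 0.99, -0.059], [-0.422, -0.0, -0.907]]
force: [-2.7, 0.3, -3.7]
opening: 0.011
gripper_force: 59.7
```

```bash
python3 pose.py
```

```text
16.05 nose,ypr [array([-62.59,  -0.17,   4.53]), array([ 4.000e-02, -2.416e+01, -1.000e-02])] F [-2.7  0.3 -3.7] [0.21 0.91 0.05] 0.011
```

Nose on the shank at x≈-63 (stud ≈ -57). Now compute the laying-down sequence about the nose edge.

```bash
python3 pose.py "-62.9,0,5.2,22" "-62.9,0,5.4,19" "-62.9,0,5.4,16" "-62.9,0,5.2,13" "-62.9,0,4.5,10" "-62.9,0,3,7"
```

```text
16.05 nose,ypr [array([-62.59,  -0.17,   4.53]), array([ 4.000e-02, -2.416e+01, -1.000e-02])] F [-2.7  0.3 -3.7] [0.21 0.91 0.05] 0.011
-62.9,0,5.2,22 [ 0.31  2.14 -0.03] [ 0.72 -0.09  0.06]
-62.9,0,5.4,19 [ 0.73  5.11 -0.03] [ 1.76 -0.24  0.03]
-62.9,0,5.4,16 [ 1.15  8.08 -0.03] [ 2.8  -0.38 -0.08]
-62.9,0,5.2,13 [ 1.58 11.05 -0.03] [ 3.83 -0.53 -0.26]
-62.9,0,4.5,10 [ 2.   14.02 -0.03] [ 4.85 -0.68 -0.54]
-62.9,0,3,7 [ 2.42 16.99 -0.03] [ 5.86 -0.82 -0.96]
```

Request:
{"fn": "send_rows", "kwargs": {
  "deltas": "0.1 1.1 0 0.36 -0.05 0.04 1;0.3 2.1 0 0.72 -0.09 0.06 1;0.5 3.6 0 1.24 -0.16 0.05 1;0.7 5.1 0 1.76 -0.24 0.03 1;0.9 6.6 0 2.28 -0.31 -0.02 1;1.15 8.1 0 2.8 -0.38 -0.08 1;1.15 8.1 0 2.8 -0.38 -0.08 1;1.15 8.1 0 2.8 -0.38 -0.08 1"
}}

```text
clock: 16.72
ee_pos: [0.5229, 0.2885, 0.2327]
tool_rot: [[-0.948, 0.141, 0.286], [0.135, 0.99, -0.041], [-0.289, -0.0, -0.957]]
force: [-1.3, 0.7, -3.7]
opening: 0.0111
gripper_force: 59.7
```

```bash
python3 pose.py "-62.9,0,5.4,14.5" "-62.9,0,5.2,13" "-62.9,0,4.5,10"  "-62.9,0,3.5,8"
```

```text
16.7167 nose,ypr [array([-62.64,  -0.09,   5.27]), array([ 2.000e-02, -1.602e+01, -1.000e-02])] F [-1.3  0.7 -3.7] [ 0.19  0.73 -0.03] 0.0111
-62.9,0,5.4,14.5 [ 0.23  1.5  -0.01] [ 0.5  -0.07 -0.06]
-62.9,0,5.2,13 [ 0.44  2.99 -0.01] [ 1.01 -0.14 -0.17]
-62.9,0,4.5,10 [ 0.86  5.96 -0.01] [ 2.03 -0.29 -0.46]
-62.9,0,3.5,8 [ 1.14  7.94 -0.01] [ 2.7  -0.38 -0.73]
```

Request:
{"fn": "send_rows", "kwargs": {
  "deltas": "0.1 0.8 0 0.27 -0.04 -0.03 1;0.2 1.5 0 0.52 -0.07 -0.06 1;0.3 2.2 0 0.77 -0.11 -0.11 1;0.4 3 0 1.03 -0.14 -0.17 1;0.4 3 0 1.03 -0.14 -0.17 1;0.4 3 0 1.03 -0.14 -0.17 1"
}}

```text
clock: 17.22
ee_pos: [0.5334, 0.2871, 0.2312]
tool_rot: [[-0.962, 0.141, 0.236], [0.137, 0.99, -0.034], [-0.238, -0.0, -0.971]]
force: [-2.0, 0.0, -3.2]
opening: 0.0109
gripper_force: 59.7
```

```bash
python3 pose.py "-62.8,0,4.5,10"  "-62.8,0,3.5,8" "-62.8,0,2,5"
```

```text
17.2167 nose,ypr [array([-6.263e+01, -2.000e-02,  5.410e+00]), array([  0.03, -12.97,  -0.03])] F [-2.   0.  -3.2] [0.07 0.74 0.02] 0.0109
-62.8,0,4.5,10 [ 0.44  2.94 -0.02] [ 0.99 -0.15 -0.31]
-62.8,0,3.5,8 [ 0.73  4.92 -0.02] [ 1.67 -0.25 -0.58]
-62.8,0,2,5 [ 1.15  7.89 -0.02] [ 2.66 -0.39 -1.03]
```

Request:
{"fn": "send_rows", "kwargs": {
  "deltas": "0.15 1 0 0.34 -0.05 -0.1 1;0.3 2 0 0.67 -0.1 -0.2 1;0.44 2.9 0 1 -0.15 -0.31 1;0.6 3.9 0 1.34 -0.2 -0.45 1;0.73 4.9 0 1.68 -0.25 -0.58 1;0.73 4.9 0 1.68 -0.25 -0.58 1;0.73 4.9 0 1.68 -0.25 -0.58 1"
}}

```text
clock: 17.8
ee_pos: [0.5502, 0.2846, 0.2252]
tool_rot: [[-0.978, 0.141, 0.151], [0.139, 0.99, -0.021], [-0.153, 0.0, -0.988]]
force: [-3.2, 0.5, -3.0]
opening: 0.0109
gripper_force: 59.8
```

```bash
python3 pose.py "-62.8,0,2,5" "-62.8,0,1.4,4"
```

```text
17.8 nose,ypr [array([-6.259e+01, -6.000e-02,  3.270e+00]), array([ 0.02, -8.  ,  0.  ])] F [-3.2  0.5 -3. ] [0.17 0.7  0.01] 0.0109
-62.8,0,2,5 [ 0.42  2.97 -0.02] [ 0.98 -0.13 -0.43]
-62.8,0,1.4,4 [ 0.56  3.96 -0.02] [ 1.31 -0.18 -0.6 ]
```

Request:
{"fn": "send_rows", "kwargs": {
  "deltas": "0.14 1 0 0.32 -0.04 -0.14 1;0.28 2 0 0.64 -0.08 -0.28 1;0.42 3 0 0.97 -0.13 -0.43 1;0.42 3 0 0.97 -0.13 -0.43 1;0.42 3 0 0.97 -0.13 -0.43 1"
}}

```text
clock: 18.22
ee_pos: [0.56, 0.2832, 0.221]
tool_rot: [[-0.985, 0.141, 0.1], [0.14, 0.99, -0.014], [-0.101, 0.0, -0.995]]
force: [-1.7, 0.2, -2.6]
opening: 0.0105
gripper_force: 59.6
```

```bash
python3 pose.py "-62.9,0,1.4,4" "-62.9,0,1.2,3.5"
```

```text
18.2167 nose,ypr [array([-62.83,   0.  ,   2.12]), array([ 0.02, -4.99,  0.  ])] F [-1.7  0.2 -2.6] [0.12 0.46 0.05] 0.0105
-62.9,0,1.4,4 [ 0.14  0.98 -0.02] [ 0.32 -0.05 -0.18]
-62.9,0,1.2,3.5 [ 0.21  1.47 -0.02] [ 0.48 -0.07 -0.26]
```

Request:
{"fn": "send_rows", "kwargs": {
  "deltas": "0.1 0.7 0 0.24 -0.03 -0.13 1;0.2 1.5 0 0.48 -0.07 -0.24 1;0.2 1.5 0 0.48 -0.07 -0.24 1;0.2 1.5 0 0.48 -0.07 -0.24 1"
}}

```text
clock: 18.55
ee_pos: [0.5648, 0.2826, 0.2187]
tool_rot: [[-0.987, 0.141, 0.074], [0.14, 0.99, -0.011], [-0.075, -0.0, -0.997]]
force: [-1.0, 0.3, -3.4]
opening: 0.0108
gripper_force: 59.5
```

```bash
python3 pose.py "-70,0,1.4,3.5" "-77,0,1.4,3.5"
```

```text
18.55 nose,ypr [array([-6.293e+01,  1.000e-02,  1.580e+00]), array([ 0.03, -3.5 , -0.  ])] F [-1.   0.3 -3.4] [0.06 0.2  0.02] 0.0108
-70,0,1.4,3.5 [ 0.   -0.   -0.03] [-0.7   0.09 -0.02]
-77,0,1.4,3.5 [ 0.   -0.   -0.03] [-1.39  0.19 -0.02]
```

Request:
{"fn": "send_rows", "kwargs": {
  "deltas": "0 0 0 -0.15 0.02 0 1;0 0 0 -0.3 0.04 -0.02 1;0 0 0 -0.45 0.06 -0.02 1;0 0 0 -0.6 0.09 -0.02 1;0 0 0 -0.75 0.11 -0.02 1;0 0 0 -0.9 0.13 -0.02 1;0 0 0 -1.05 0.15 -0.02 1;0 0 0 -1.2 0.17 -0.02 1;0 0 0 -1.35 0.19 -0.02 1;0 0 0 -1.35 0.19 -0.02 1"
}}

```text
clock: 19.38
ee_pos: [0.5508, 0.2847, 0.2186]
tool_rot: [[-0.987, 0.14, 0.074], [0.14, 0.99, -0.011], [-0.075, -0.0, -0.997]]
force: [0.4, -0.9, -3.0]
opening: 0.011
gripper_force: 59.6
```

```bash
python3 pose.py "-77.5,0,1.2,2.5" "-77.8,0,0.8,1.0" "-77.8,0,0.5,0"
```

```text
19.3833 nose,ypr [array([-7.719e+01,  3.000e-02,  1.490e+00]), array([ 0.04, -3.48, -0.01])] F [ 0.4 -0.9 -3. ] [ 0.04  0.27 -0.02] 0.011
-77.5,0,1.2,2.5 [ 0.14  0.97 -0.04] [ 0.29 -0.05 -0.15]
-77.8,0,0.8,1.0 [ 0.35  2.45 -0.04] [ 0.74 -0.12 -0.38]
-77.8,0,0.5,0 [ 0.5   3.44 -0.04] [ 1.06 -0.16 -0.55]
```

Request:
{"fn": "send_rows", "kwargs": {
  "deltas": "0.07 0.5 0 0.14 -0.02 -0.08 1;0.14 1 0 0.29 -0.05 -0.15 1;0.14 1 0 0.29 -0.05 -0.15 1;0.14 1 0 0.29 -0.05 -0.15 1"
}}

```text
clock: 19.72
ee_pos: [0.5542, 0.2841, 0.217]
tool_rot: [[-0.988, 0.141, 0.056], [0.141, 0.99, -0.008], [-0.057, -0.0, -0.998]]
force: [0.1, -0.3, -1.9]
opening: 0.0111
gripper_force: 59.7
```

Request:
{"fn": "send_rows", "kwargs": {
  "deltas": "0.07 0.5 0 0.15 -0.02 -0.08 1;0.07 0.5 0 0.15 -0.02 -0.08 1;0.07 0.5 0 0.15 -0.02 -0.08 1"
}}

```text
clock: 19.97
ee_pos: [0.5558, 0.2839, 0.2167]
tool_rot: [[-0.989, 0.141, 0.049], [0.14, 0.99, -0.007], [-0.049, 0.0, -0.999]]
force: [-1.3, -0.9, 1.1]
opening: 0.011
gripper_force: 60.3
```

Request:
{"fn": "send_rows", "kwargs": {
  "deltas": "0.07 0.5 0 0.15 -0.02 -0.08 1;0.07 0.5 0 0.15 -0.02 -0.08 1;0.07 0.5 0 0.15 -0.02 -0.08 1"
}}

```text
clock: 20.22
ee_pos: [0.5577, 0.2835, 0.2158]
tool_rot: [[-0.989, 0.141, 0.041], [0.141, 0.99, -0.005], [-0.042, 0.0, -0.999]]
force: [4.1, -1.3, -0.4]
opening: 0.0109
gripper_force: 60.0
```

```bash
python3 pose.py "-77.8,0,0.8,1.0" "-77.8,0,0.5,0"
```

```text
20.2167 nose,ypr [array([-7.642e+01,  1.000e-02,  1.070e+00]), array([ 0.02, -1.58,  0.02])] F [ 4.1 -1.3 -0.4] [-0.09 -0.37 -0.01] 0.0109
-77.8,0,0.8,1.0 [ 0.06  0.58 -0.02] [ 0.05 -0.   -0.1 ]
-77.8,0,0.5,0 [ 0.2   1.57 -0.02] [ 0.37 -0.05 -0.27]
```

The pin pushes the plate toward +x; yield to it.

Request:
{"fn": "send_rows", "kwargs": {
  "deltas": "0 0 0 0.1 -0.03 0 1;0 0 0 0.1 -0.03 0 1;0 0 0 0.1 -0.03 0 1"
}}

```text
clock: 20.47
ee_pos: [0.5581, 0.2834, 0.2156]
tool_rot: [[-0.989, 0.141, 0.04], [0.141, 0.99, -0.006], [-0.04, 0.0, -0.999]]
force: [2.0, 0.3, -0.1]
opening: 0.0111
gripper_force: 60.1
```

```bash
python3 pose.py "-76,0,0.8,1.0" "-76,0,0.5,0"
```

```text
20.4667 nose,ypr [array([-76.24,  -0.11,   0.94]), array([ 0.03, -1.5 ,  0.01])] F [ 2.   0.3 -0.1] [ 0.02 -0.17 -0.06] 0.0111
-76,0,0.8,1.0 [ 0.06  0.49 -0.03] [ 0.19 -0.02 -0.08]
-76,0,0.5,0 [ 0.2   1.48 -0.03] [ 0.51 -0.06 -0.25]
```

Request:
{"fn": "send_rows", "kwargs": {
  "deltas": "0 0 0 0.06 0 0 1;0.06 0.5 0 0.2 -0.02 -0.08 1;0.06 0.5 0 0.2 -0.02 -0.08 1;0.06 0.5 0 0.2 -0.02 -0.08 1"
}}

```text
clock: 20.8
ee_pos: [0.56, 0.2832, 0.2146]
tool_rot: [[-0.99, 0.141, 0.03], [0.141, 0.99, -0.005], [-0.031, -0.0, -1.0]]
force: [1.6, 0.5, 0.8]
opening: 0.0111
gripper_force: 60.1
```

```bash
python3 pose.py "-76,0,0.5,0"
```

```text
20.8 nose,ypr [array([-76.13,  -0.13,   0.71]), array([ 0.04, -0.95, -0.02])] F [1.6 0.5 0.8] [ 0.11  0.07 -0.01] 0.0111
-76,0,0.5,0 [ 0.15  0.94 -0.04] [ 0.32 -0.04 -0.15]
```

Request:
{"fn": "send_rows", "kwargs": {
  "deltas": "0.07 0.5 0 0.17 -0.02 -0.08 1;0.15 0.9 0 0.32 -0.03 -0.15 1;0.15 0.9 0 0.32 -0.03 -0.15 1;0.15 0.9 0 0.32 -0.03 -0.15 1"
}}

```text
clock: 21.13
ee_pos: [0.5631, 0.2828, 0.213]
tool_rot: [[-0.99, 0.141, 0.014], [0.141, 0.99, -0.002], [-0.014, -0.0, -1.0]]
force: [-0.1, -1.0, 1.5]
opening: 0.0108
gripper_force: 60.4
```

```bash
python3 pose.py "-76,0,0,0"
```

```text
21.1333 nose,ypr [array([-7.604e+01, -6.000e-02,  3.500e-01]), array([ 0.04, -0.01, -0.01])] F [-0.1 -1.   1.5] [0.09 0.41 0.02] 0.0108
-76,0,0,0 [ 0.01  0.01 -0.04] [ 0.01 -0.   -0.04]
```

Plate height at the grip is 28.4 mm, so it is seated. Lower 0.4 mm and let go.

Request:
{"fn": "send_rows", "kwargs": {
  "deltas": "0 0 0 0 0 -0.04 1;0 0 0 0 0 -0.04 1;0 0 0 0 0 -0.04 0.5;0 0 0 0 0 -0.04 0.3;0 0 0 0 0 -0.04 0.2;0 0 0 0 0 -0.04 0;0 0 0 0 0 -0.04 0;0 0 0 0 0 -0.04 0;0 0 0 0 0 -0.04 0;0 0 0 0 0 -0.04 0"
}}

```text
clock: 21.97
ee_pos: [0.5632, 0.2829, 0.2128]
tool_rot: [[-0.99, 0.141, 0.015], [0.141, 0.99, -0.002], [-0.015, 0.0, -1.0]]
force: [0.6, -0.1, 0.5]
opening: 0.0426
gripper_force: 0.0
```

Request:
{"fn": "send_rows", "kwargs": {
  "deltas": "0 0 0 0 0 0.5 0;0 0 0 0 0 1.5 0;0 0 0 0 0 4 0;0 0 0 -1 0 7 0;0 0 0 -3 0 10 0;0 0 0 -4 0 12 0;0 0 0 -4 0 12 0;0 0 0 -4 0 12 0;0 0 0 -4 0 12 0;0 0 0 -4 0 12 0;0 0 0 -4 0 12 0"
}}

```text
clock: 22.88
ee_pos: [0.5231, 0.2826, 0.3313]
tool_rot: [[-0.99, 0.141, 0.012], [0.141, 0.99, -0.003], [-0.013, -0.001, -1.0]]
force: [-1.1, 0.7, 0.2]
opening: 0.0425
gripper_force: 0.0
```

```bash
python3 shot.py z1; python3 - <<'E'
from pose import *
s,c=pickle.load(open("z1.pkl","rb"))
cs=bot.read_camera("side");ct=bot.read_camera("top")
pickle.dump((cs,ct),open("z1s.pkl","wb"))
g=cv2.cvtColor(c["img"],cv2.COLOR_RGB2GRAY)
# dark bush rings & hole: predicted pixels with origin at jig x=3.5
for tilt in(0,3.3):
    for x0 in (3.5,):
        RP=Ro.from_euler('y',-tilt,degrees=True).as_matrix()
        X=np.array([[-22,0,7.2],[30,0,7.2],[60,0,6],[-79.5,0,6],[-40.5,0,6],[76,22,6],[76,-22,6],[4,0,36]])/1000-[-.0795,0,0]
        W=O+((X@RP.T)+[x0/1000-.0795,0,0])@RJ.T
        print(tilt,proj(c,W,s).round(1).tolist(),"side",proj(cs,W).round(1).tolist())
cir=cv2.HoughCircles(cv2.medianBlur(g,3),cv2.HOUGH_GRADIENT,1,10,param1=80,param2=14,minRadius=4,maxRadius=14)
print(cir[0][:25].round(1).tolist() if cir is not None else None)
E
```

```text
22.8833 [0.52314487 0.28261841 0.33125179] [[-0.9899, 0.1409, 0.0124], [0.1409, 0.99, -0.0028], [-0.0127, -0.0011, -0.9999]] [-1.05  0.66  0.2 ] [-0.   0.1 -0.1  0.   0.2 -0.1]
0 [[327.2, 203.1], [326.9, 249.1], [326.7, 272.8], [327.6, 145.2], [327.3, 185.1], [346.3, 285.1], [306.9, 285.1], [327.6, 240.0]] side [[285.4, 243.9], [269.4, 240.9], [260.3, 239.5], [303.5, 247.5], [291.2, 245.3], [252.6, 242.3], [258.2, 235.0], [277.2, 234.3]]
3.3 [[327.3, 203.8], [327.0, 251.7], [326.8, 276.7], [327.6, 144.8], [327.4, 185.3], [347.0, 289.8], [306.5, 289.7], [327.7, 240.3]] side [[285.6, 243.0], [269.5, 239.2], [260.4, 237.3], [303.6, 247.6], [291.3, 244.7], [252.7, 239.8], [258.3, 232.6], [277.8, 233.1]]
[[90.5, 147.5, 12.199999809265137], [69.5, 75.5, 9.600000381469727], [204.5, 271.5, 13.399999618530273], [49.5, 176.5, 10.0], [204.5, 246.5, 10.0], [465.5, 169.5, 4.599999904632568], [379.5, 261.5, 12.199999809265137], [326.5, 202.5, 6.0], [326.5, 272.5, 5.199999809265137], [10.5, 202.5, 7.400000095367432], [281.5, 35.5, 7.099999904632568], [297.5, 131.5, 4.599999904632568], [75.5, 326.5, 4.599999904632568]]
```

The wrist picture (circles found by code) shows bush and pin hole at (326.5,202.5) and (326.5,272.5). Their 70.0 px spacing matches a flat plate (69.7), not one perched on the pin (72.9). The hole sits at jig x≈63.5, y≈-0.5 mm, and the arm is clear.

```bash
python3 -c "
from rig import bot
print(bot.sign_off())"
```

```text
the job is handed in; nothing more can be done
None
```

The bushing plate is fitted: it measures flat on both seats with its hole over the pin (x≈63.5 mm, y≈-0.5 mm) and its nose under the stud's head; I let go, and handed the job in at about 23 s, with no verdict returned.

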